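Check and set the spring latch of a board test fixture

TASK

Check the spring latch on the board test fixture: press its orange tab down gently until the board springs up, and feel what force that takes. It should let go at 8 N, give or take 1 N; if it does not, shift the tension lever with the blue knob until it will. Then push the board down by its white pad until the latch clicks over its edge again, and let go. Never lean on the tab or the board with more than 25 N, and leave the solder reel, screwdriver and jar where they are.

Things in the scene. Friction and masses are not known exactly. Their poses are not given: they have to be found in the camera images.
- fixture: Grey test fixture, fixed, 190 wide (y) x 190 deep (x); x from the latch at its front to the back, y left, z up; origin: centre of its underside. Front deck 20 high (x -100 to -22), main box 65 high behind it, on it a board nest with low side guides and a rear lip (top 85) that keeps the board's rear edge down. Tab and latch on the front deck; tension lever on the left side (side plate to y 99).
- latch: Steel rocker latch on a level pin along y; origin on the pin, at fixture x -32, y 0, z 35. Its steel hook, 20 wide, stands up to z 97 and reaches 4 mm over the board's front edge. A spring keeps it and its small roller pressed against the board's front face. Pressing the tab tips the hook forward off the board: pitch 0 latched, about -0.09 rad when the hook clears the edge, hard stop at -0.16.
- tab (a point): Top of the round orange rib (22 long across, 8 thick) on the latch's tab: press straight down here, 42 mm in front of the pin; fixture x -74, y 0, z 38 when latched. It starts to give 1 to 1.5 N below the release force, stiffens by 0.3 N per mm, lets the board go after about 4 mm (a mm more lets it rise fully) and hits its stop at 6.7 mm. The force just before the board rises is the release force.
- lever (a joint): Angle (rad) of the tension lever about a shaft along y at fixture x -32, z 7; 0 upright, grows as the knob goes back (to +x), range -0.75 to 0.75. Back tightens: each rad adds about 9 N to the release force, 0.1 N per mm of the knob's path (forward takes off as much). Stays where left; the knob takes 3 to 4 N to move. The spring's set differs every time: the angle alone does not tell the force.
- knob (a point): Centre of the blue flat-sided knob, 22 (x) x 14 thick (y) x 28 high, at the top of the flat steel tension lever on the fixture's left side: at fixture y 104 and 95 mm from the lever's shaft (z 102 when upright), so it moves in an arc in the fixture's x-z plane. Grip its flat sides (across y) from above, or push it.
- board: Loose black carrier with a green circuit board, 100 deep (x) x 120 wide (y) x 10 thick, 0.08 to 0.13 kg; origin: centre of its underside; axes as the fixture's. Latched it lies level, underside at fixture z 67 to 68, and can be pushed 2 mm lower before it bottoms. Released, sprung pins lift its front edge about 8 mm; the rear edge stays under the rear lip.
- latch_edge (a point): Middle of the upper front edge of the carrier, under the hook: at fixture z 77 to 78 when latched, about 85 when sprung up. While up, the hook bears on the carrier's front face; pushed down, it snaps back over the top with a click once this point is below about z 77; the tab, held 4 mm down meanwhile, then jumps back up.
- push_pad (a point): Centre of the top of the white push pad on the board, 22 (x) x 34 (y), 6 mm above the carrier's top, 30 mm behind its front edge; at fixture x 5, y 0, z 83 latched, about 89 when sprung up. Pushing the board home takes 4 to 9 N here when the latch is rightly set, up to 14 N when it is too tight; the force drops at the click. Not clicked, it springs up again.
- reel: Blue solder reel, 60 across, 40 high, standing on the mat right of the fixture; origin at the centre of its underside. Leave alone.
- driver: Screwdriver 150 long, lying on the mat left of the fixture; origin at its middle. Leave alone.
- jar: Small amber flux jar, 44 across, 45 high, behind the fixture; origin at the centre of its underside. Leave alone.
Mind the look-alikes: they are no part of the job. There is more than one size of the board; the one meant has the size given above.

How it is judged:
On the way:
1. the tab has been pressed until the board sprang up (its front edge more than 4 mm above latched) (z of latch_edge in the frame of fixture above 0.081 m), for 0.1 s.
At the end, for the whole second after the job is handed in: The board lies home in the nest under the hook (front edge 74.5 to 79 mm up), the latch has sprung back (tab within 2 mm of its top) and bears on the board with 6.6 to 9.4 N, which makes it release at 8 N give or take 1.4 N; board at rest (z of latch_edge in the frame of fixture between 0.0745 and 0.079 m and z of tab in the frame of fixture above 0.0365 m and contact force between latch and board between 6.6 and 9.4 N and linear speed of board below 0.01 m/s); the robot touches nothing.
It fails at once if the tab or latch was pressed with more than 25 N (contact force between latch and the fingers above 25 N).
It fails at once if the board was pressed with more than 25 N (contact force between board and the fingers above 25 N).
It fails at once if the reel was moved more than 15 mm (distance of reel from where it was at the start of the episode above 0.015 m).
It fails at once if the driver was moved more than 15 mm (distance of driver from where it was at the start of the episode above 0.015 m).
It fails at once if the jar was moved more than 15 mm (distance of jar from where it was at the start of the episode above 0.015 m).
It also fails if it takes over 61 s, if anything falls off the work surface, if the arm or the gripper's body presses on something with over 40 N, if the wrist force passes 120 N, or if a joint passes its speed limit or range.

ROBOT

A 7-joint arm with a two-finger parallel gripper is mounted at the origin on the work surface. World frame = base frame: x ahead of the robot, y to its left, z up, the work surface at z = 0. Lengths are in m, angles in rad, forces in N, time in s.
With the tool pointing down it reaches from about 0.425 to 0.925 m from the base axis. Payload 6.8 kg.
Tool frame: the origin (TCP) lies on the centre line of the jaws, within the pads' length; the fingertips stand bot.tip_reach ahead of it and the grasp point (between the pads) lies 3 mm ahead of it (bot.tip_reach is the distance from the TCP to the fingertips, in m); z points along the fingers, y is the line along which they close (so a half turn about z gives the same grasp; the last joint's range is limited). The gripper opens to 85 mm and grips with 20 to 120 N. Pads are 22 mm wide; open, the fingers measure 114 mm over their backs; the gripper's body (76 mm by 85 mm) begins 54 mm behind the grasp point. The pads swing forward as they close: fully open they stand 13 mm farther back than shut.
Start: joints at [-1.278, 0.477, 0.022, 1.555, -0.011, 1.109, -0.083], TCP at [0.263, 0.622, 0.253] pointing down, gripper open.
Joint ranges: [-2.96, 2.96], [-0.34, 2.1], [-1.41, 1.46], [0.24, 2.44], [-1.37, 4.51], [0.17, 1.92], [-2.96, 2.96]. Speed limits (rad/s): [2.39, 2.39, 3.14, 3.14, 3.14, 3.14, 3.14].

INTERFACE

Orientations are given as a unit quaternion [w, x, y, z].
In Python, from station import bot gives the robot as it stands.
- The arm moves only by the tool jog_arm, never from a script. Its argument "deltas" is a list of rows, each a list of 7 numbers: the shift along the world's x, y, z in m, then the turn, a rotation vector about the world's x, y, z in rad, then the opening, from 0 (shut) to 1 (fully open). In form: [[x, y, z, rx, ry, rz, grip], ...]. A call has 1 to 10 rows; each row shifts and turns the commanded pose from where the row before left it; what a row does not reach is not made up. A row lasts 1/10 s, in which the tool goes at most 50 mm and 8.59 degrees, less where a joint would pass 70% of its speed; a pose out of reach is approached as far as the arm can. A call with a gripper value outside its range is refused whole. The fingers move at their own pace and stop on an object; "newtons" is the grip in N (left out, the last holds). Time passes only in rows, so rows that do not move let the fingers close. It gives the time, the measured TCP pose, the force, the opening and the grip force at its end, in the units of the state.
- bot.get_obs(): the state, without advancing time (a new reading comes with each control period).
- bot.read_camera(name): name is "scene" or "top" or "wrist"; returns a dict with "img" (480x640x3 uint8, red, green, blue), "K" (3x3 intrinsics, pixels), "eye" and "attitude" of the camera in the world. Camera axes: x right, y down, z forward; pixel columns grow to the right and rows downward; lengths in m; the calibration is good to about 2 mm. A picture is of the moment at which its call begins. There is no depth.
- bot.hand_in(): hands the job in; it is judged then, once.
The state is a dict: "t": time; "q": joint angles; "joint_vel": joint speeds; "joint_torque": joint torques, N m; "eef_pos": TCP position; "tool_rot": TCP orientation; "contact_force": force on the tool from outside, world axes, zero at the start; "torque": the same for the moment, N m; "gripper_width": opening from 0.0 (shut) to 1.0 (fully open); "grasp_force": force on a finger pad.
Only numpy, scipy, OpenCV 4.12 (cv2) and the standard library are available. Lean on these libraries where they do the work, as an engineer would, in place of code of your own. Each camera call takes 0.05 s, during which the arm holds its last target. There are 200 camera calls.

## Working session

There is one attempt and no reset: what is moved stays moved. The work goes in short steps, Python scripts to look and compute and a tool call to move; the robot and the scene stay as the last step left them, time stands still between calls to the robot, and variables do not carry over. Pictures are saved under pics/ and viewed, at most 10 in all, crops included, and the job is handed in when it is done.

Besides the shell and the picture viewer there is one more tool, called after "Emit:" as name([rows], argument=value, ...), one row to a line, values as JSON. jog_arm: Moves the arm, as the interface text tells. Its arguments: {"type":"object","properties":{"deltas":{"type":"array"},"newtons":{"type":"number"}},"required":["deltas"]}

```bash
mkdir -p pics; ls; python3 - <<'E'
from station import bot
import cv2,numpy as np
o=bot.get_obs();print(o, bot.tip_reach)
for n in("scene","top"):
    c=bot.read_camera(n);cv2.imwrite(f"pics/{n}0.png",c["img"][:,:,::-1]);print(n,c["K"],c["eye"],c["attitude"])
E
```

```text
pics
{'t': 0.0, 'q': array([-1.27812593,  0.47779883,  0.02232931,  1.55645239, -0.01149991,
        1.10930284, -0.0831252 ]), 'joint_vel': array([ 0.00192695, -0.0003683 ,  0.00032879, -0.00040444, -0.0011362 ,
       -0.00020617, -0.00169223]), 'joint_torque': array([-6.18896374e-04, -5.96452975e+01,  1.60730258e+00, -2.81194085e+01,
        1.23595764e-02,  9.19540529e-03, -1.33162806e-05]), 'eef_pos': array([0.26312532, 0.62100078, 0.25232594]), 'tool_rot': array([-1.17426873e-04,  1.99043962e-01,  9.79990133e-01, -9.09138267e-04]), 'contact_force': array([-0.06841884,  0.32751191,  0.58286952]), 'torque': array([-0.02353321,  0.04716168, -0.01172448]), 'grasp_force': 0.0, 'gripper_width': 1.0049475912960597} 0.022
scene [[543.96168005   0.         317.23658771]
 [  0.         543.96168005 246.14753574]
 [  0.           0.           1.        ]] [1.10570963 0.58307176 0.85908484] [-0.14133776  0.30751154  0.86665347 -0.36656794]
top [[483.22821439   0.         320.1455409 ]
 [  0.         483.22821439 240.90992025]
 [  0.           0.           1.        ]] [ 0.43376495 -0.00779022  1.12838107] [-0.04066666  0.71648403 -0.69447072  0.05203142]
```

View pics/top0.png

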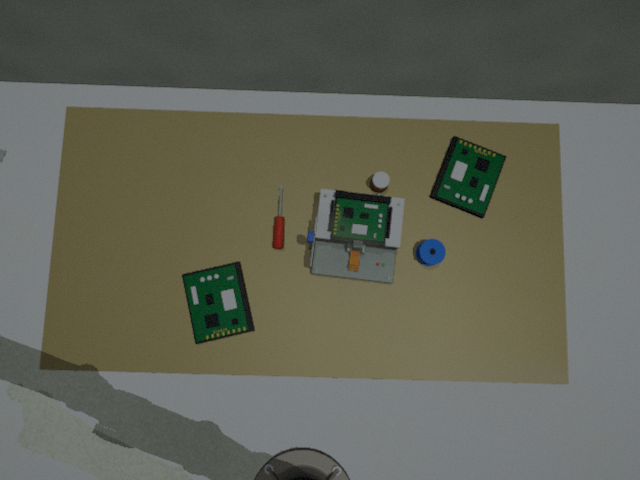

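View pics/scene0.png

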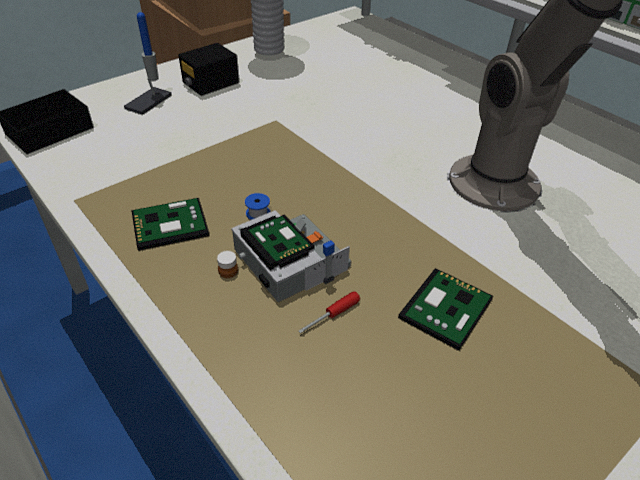

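The top view shows the fixture at about (355,235), with the orange tab at (354,261), white pad at (360,229), and blue knob at (311,238). The latch side faces the robot. There are three boards: loose ones at (218,302) and (468,176), both larger, and the one in the fixture nest at (360,218). The nested board is the one meant, and I'll confirm that in a crop.

```bash
cat > h.py <<'E'
import numpy as np,cv2
from station import bot
from scipy.spatial.transform import Rotation as R
def rot(c):
    w,x,y,z=c["attitude"];return R.from_quat([x,y,z,w]).as_matrix()
def ray(c,u,v):
    return rot(c)@np.linalg.solve(c["K"],[u,v,1.])
def onz(c,u,v,z):
    d=ray(c,u,v);return np.array(c["eye"])+d*(z-c["eye"][2])/d[2]
def tri(c1,p1,c2,p2):
    d1,d2=ray(c1,*p1),ray(c2,*p2);A=np.c_[d1,-d2]
    s=np.linalg.lstsq(A,np.array(c2["eye"])-c1["eye"],rcond=None)[0]
    a=c1["eye"]+s[0]*d1;b=c2["eye"]+s[1]*d2;return (a+b)/2,np.linalg.norm(a-b)
def proj(c,p):
    q=c["K"]@(rot(c).T@(np.array(p)-c["eye"]));return q[:2]/q[2]
def blobs(c,lo,hi,box,amin=8):
    h=cv2.cvtColor(c["img"],cv2.COLOR_RGB2HSV);m=cv2.inRange(h,lo,hi)
    k=np.zeros_like(m);x0,y0,x1,y1=box;k[y0:y1,x0:x1]=m[y0:y1,x0:x1]
    n,_,s,ce=cv2.connectedComponentsWithStats(k)
    return [(ce[i].round(1),s[i].tolist()) for i in range(1,n) if s[i][4]>=amin]
E
python3 - <<'E'
from h import *
t=bot.read_camera("top");s=bot.read_camera("scene")
for n,c,box in(("top",t,(295,180,410,290)),("scene",s,(225,190,360,305))):
    print(n,"or",blobs(c,(5,150,80),(18,255,255),box));print("bl",blobs(c,(105,150,60),(125,255,255),box))
    print("wh",blobs(c,(0,0,190),(180,40,255),box))
a=cv2.resize(t["img"][180:290,300:415],None,fx=3.4,fy=3.4,interpolation=2)
b=cv2.resize(s["img"][195:305,225:355],None,fx=3.1,fy=3.4,interpolation=2)
cv2.imwrite("pics/crop1.png",np.hstack([a,b])[:,:,::-1])
E
```

```text
top or [(array([353.7, 260.2]), [349, 251, 11, 19, 162])]
bl [(array([310.1, 235.9]), [308, 232, 6, 9, 45])]
wh []
scene or [(array([314.1, 237. ]), [306, 231, 17, 12, 102])]
bl [(array([255.9, 202.5]), [245, 194, 25, 25, 334]), (array([267.7, 210.1]), [267, 208, 3, 5, 10]), (array([328.1, 247.7]), [323, 241, 11, 15, 132])]
wh [(array([286.8, 232.3]), [280, 227, 14, 12, 89]), (array([260.1, 236.3]), [256, 233, 9, 8, 26]), (array([229. , 256.5]), [225, 251, 11, 12, 99])]
```

View pics/crop1.png

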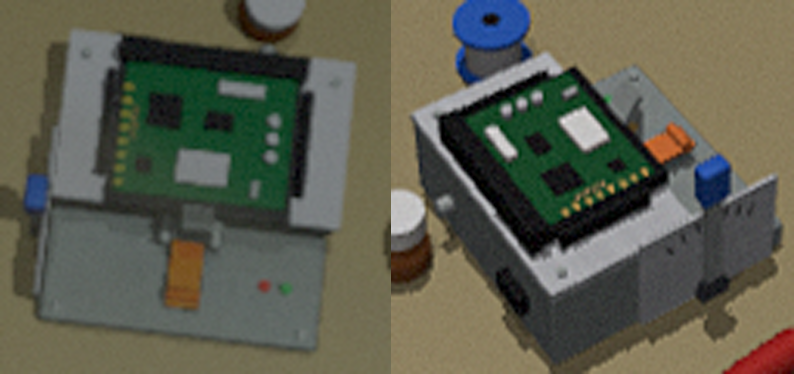

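The crop shows the board in the nest with its pad at top-view px (359.4,229.1), about half the loose boards' area, so it is the one meant. The rib is at about (353.8,267) and the knob at (310,236). The screwdriver, reel and jar are clear of the work.

```bash
python3 - <<'E'
from h import *
t=bot.read_camera("top");s=bot.read_camera("scene")
pad=onz(t,359.4,229.1,.083);rib=onz(t,353.8,267,.037)
print("pad",pad,"rib",rib,"tri pad",tri(t,(359.4,229.1),s,(286.8,232.3)),"knob",tri(t,(310.1,235.9),s,(328.1,247.7)))
fl,fr=onz(t,311.8,273.5,.02),onz(t,392.6,282.4,.02);bl,br=onz(t,321.2,189.4,.065),onz(t,404.4,199.1,.065)
L=np.array
F=L([[5,0],[-74,0],[-100,95],[-100,-95],[90,95],[90,-95]])/1e3
W=L([p[:2] for p in(pad,rib,fl,fr,bl,br)])
print(np.linalg.norm(fl-fr),np.linalg.norm(bl-br),np.linalg.norm((pad-rib)[:2]))
f=F-F.mean(0);w=W-W.mean(0);a=np.arctan2((f[:,0]*w[:,1]-f[:,1]*w[:,0]).sum(),(f*w).sum())
Rm=L([[np.cos(a),-np.sin(a)],[np.sin(a),np.cos(a)]]);o=W.mean(0)-Rm@F.mean(0)
print("yaw",a,"o",o,"res mm",((F@Rm.T+o-W)*1e3).round(1).tolist())
k=tri(t,(310.1,235.9),s,(328.1,247.7))[0];print("knob in fix",Rm.T@(k[:2]-o),k[2])
for p in((-74,0),(5,0)):print(p,o+Rm@(L(p)/1e3))
E
```

```text
pad [ 0.60085557 -0.10780588  0.083     ] rib [ 0.52092907 -0.1011925   0.037     ] tri pad (array([ 0.60054883, -0.10739543,  0.08144212]), np.float64(0.0015521713314040927)) knob (array([5.78521162e-01, 3.51558040e-04, 1.04267846e-01]), np.float64(0.0021488363132002716))
0.18648826234561425 0.1886952792405975 0.08019963897489825
yaw -0.08421161530929028 o [ 0.59521769 -0.1078162 ] res mm [[-0.7, -0.4], [0.6, -0.4], [-0.8, 1.8], [-2.1, -1.6], [1.5, 0.9], [1.5, -0.4]]
knob in fix [-0.02573558  0.10638007] 0.10426784563946528
(-74, 0) [ 0.52147992 -0.10159191]
(5, 0) [ 0.60019997 -0.10823677]
```

Emit:
jog_arm([
  [0.016,-0.036,0,0,0,0.016,0],
  [0.016,-0.036,0,0,0,0.016,0],
  [0.016,-0.036,0,0,0,0.016,0],
  [0.016,-0.036,0,0,0,0.016,0],
  [0.016,-0.036,0,0,0,0.016,0],
  [0.016,-0.036,0,0,0,0.016,0],
  [0.016,-0.036,0,0,0,0.016,0],
  [0.016,-0.036,0,0,0,0.016,0],
  [0.016,-0.036,0,0,0,0.016,0],
  [0.016,-0.036,0,0,0,0.016,0],
], newtons=40)

```text
t: 1.3
eef_pos: [0.4238, 0.26, 0.2535]
tool_rot: [0.0, 0.12, 0.993, 0.0]
contact_force: [0.5, -0.3, -0.9]
gripper_width: -0.005
grasp_force: 0.0
```

Emit:
jog_arm([
  [0.01,-0.036,0,0,0,0.016,0],
  [0.01,-0.036,0,0,0,0.016,0],
  [0.01,-0.036,0,0,0,0.016,0],
  [0.01,-0.036,0,0,0,0.016,0],
  [0.01,-0.036,0,0,0,0.016,0],
  [0.01,-0.036,0,0,0,0.016,0],
  [0.01,-0.036,0,0,0,0.016,0],
  [0.01,-0.036,0,0,0,0.016,0],
  [0.01,-0.036,0,0,0,0.016,0],
  [0.01,-0.036,0,0,0,0.016,0],
])

```text
t: 2.3
eef_pos: [0.5236, -0.0999, 0.2535]
tool_rot: [0.0, 0.04, 0.999, 0.0]
contact_force: [0.3, 0.9, 0.1]
gripper_width: -0.002
grasp_force: 0.0
```

Emit:
jog_arm([
  [0,0,-0.05,0,0,0,0],
  [0,0,-0.05,0,0,0,0],
  [0,0,0,0,0,0,0],
  [0,0,0,0,0,0,0],
])

```text
t: 2.7
eef_pos: [0.5232, -0.0985, 0.1537]
tool_rot: [-0.001, 0.04, 0.999, -0.0]
contact_force: [0.8, 0.3, 1.4]
gripper_width: -0.0
grasp_force: 0.0
```

```bash
python3 - <<'E'
from h import *
o=bot.get_obs();print(o)
q=o["tool_rot"];print(R.from_quat(np.r_[q[1:],q[0]]).as_matrix().round(4))
c=bot.read_camera("wrist");cv2.imwrite("pics/w1.png",c["img"][:,:,::-1])
for p in((.5215,-.1016,.038),(.6002,-.1082,.083)):print(proj(c,p))
E
```

```text
{'t': 2.7, 'q': array([-0.2120313 ,  0.38197958,  0.34805036,  2.00636966, -0.18055439,
        0.78393553,  1.73144263]), 'joint_vel': array([-0.00866551, -0.04544157,  0.01101217, -0.04168168,  0.00178163,
       -0.00179471,  0.00034465]), 'joint_torque': array([ 1.30562657e-01, -4.16789031e+01,  4.19571698e+00, -2.00170380e+01,
       -4.74387116e-02,  5.95758262e-03,  4.14787978e-02]), 'eef_pos': array([ 0.52319138, -0.09849839,  0.15368344]), 'tool_rot': array([-7.97464066e-04,  4.04032882e-02,  9.99183129e-01, -1.15099286e-04]), 'contact_force': array([0.80023207, 0.27525873, 1.38027271]), 'torque': array([-0.01100202, -0.04244292,  0.02822709]), 'grasp_force': 0.0, 'gripper_width': -0.0003507758185457884}
[[-9.967e-01  8.070e-02 -1.600e-03]
 [ 8.070e-02  9.967e-01 -2.000e-04]
 [ 1.600e-03 -3.000e-04 -1.000e+00]]
[315.47175375 244.4330223 ]
[314.74122666 374.38963123]
```

View pics/w1.png

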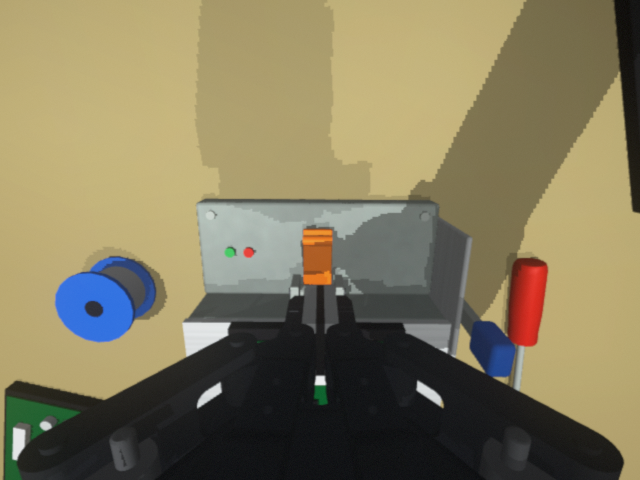

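The wrist view shows the rib across the tab's front end at about (318,236), the lever knob at (492,348), and the fingers above the tab's rear. I'll compare this with the top-view estimate.

```bash
python3 - <<'E'
from h import *
c=bot.read_camera("wrist")
h=cv2.cvtColor(c["img"],cv2.COLOR_RGB2HSV);m=cv2.inRange(h,(5,120,60),(18,255,255))
for r in range(226,288,3):print(r,np.flatnonzero(m[r,290:350])[[0,-1]]+290 if m[r,290:350].any() else 0,c["img"][r,318])
print([onz(c,318,r,.038).round(4) for r in(230,236,242)])
E
```

```text
226 [304 330] [133  82  49]
229 [303 331] [237 147  48]
232 [303 331] [216 126  46]
235 [303 331] [224 117  38]
238 [303 331] [237 155  54]
241 [303 331] [220 114  36]
244 [303 331] [174  94  39]
247 [303 331] [174  93  36]
250 [303 331] [176  95  36]
253 [303 331] [175  95  37]
256 [303 330] [175  95  37]
259 [303 330] [175  94  37]
262 [303 330] [175  94  37]
265 [304 331] [173  93  35]
268 [304 331] [141  75  30]
271 [304 331] [175  91  34]
274 [303 331] [228 120  35]
277 [303 331] [229 120  36]
280 [303 331] [227 118  35]
283 0 [105 108 104]
286 0 [39 34 32]
[array([ 0.5126, -0.0989,  0.038 ]), array([ 0.5172, -0.0993,  0.038 ]), array([ 0.5219, -0.0997,  0.038 ])]
```

Emit:
jog_arm([
  [-0.003,-0.0015,-0.03,0,0,0,0],
  [0,0,-0.035,0,0,0,0],
  [0,0,-0.02,0,0,0,0],
  [0,0,-0.003,0,0,0,0],
  [0,0,0,0,0,0,0],
  [0,0,0,0,0,0,0],
])

```text
t: 3.4
eef_pos: [0.522, -0.1001, 0.0674]
tool_rot: [0.002, 0.04, 0.999, 0.0]
contact_force: [0.6, -0.7, 0.4]
gripper_width: 0.001
grasp_force: 0.0
```

Emit:
jog_arm([
  [0,0,0,0,0,0,0],
])

```text
t: 3.5
eef_pos: [0.5217, -0.1, 0.067]
tool_rot: [0.002, 0.04, 0.999, 0.0]
contact_force: [-0.1, -0.1, 0.5]
gripper_width: -0.0
grasp_force: 0.0
```

Emit:
jog_arm([
  [0,0,0,0,0,0,0],
])

```text
t: 3.6
eef_pos: [0.5211, -0.1, 0.0664]
tool_rot: [0.001, 0.04, 0.999, 0.0]
contact_force: [0.0, 0.1, -0.1]
gripper_width: 0.001
grasp_force: 0.0
```

Emit:
jog_arm([
  [0,0,-0.002,0,0,0,0],
  [0,0,0,0,0,0,0],
])

```text
t: 3.8
eef_pos: [0.5203, -0.0999, 0.0633]
tool_rot: [-0.0, 0.04, 0.999, 0.0]
contact_force: [0.2, 0.6, -0.0]
gripper_width: -0.001
grasp_force: 0.0
```

Emit:
jog_arm([
  [0,0,-0.002,0,0,0,0],
  [0,0,0,0,0,0,0],
])

```text
t: 4.0
eef_pos: [0.5201, -0.1, 0.061]
tool_rot: [-0.0, 0.04, 0.999, -0.0]
contact_force: [-0.9, -0.1, 0.1]
gripper_width: -0.0
grasp_force: 0.0
```

Emit:
jog_arm([
  [0,0,-0.001,0,0,0,0],
  [0,0,0,0,0,0,0],
])

```text
t: 4.2
eef_pos: [0.5203, -0.1, 0.0604]
tool_rot: [-0.0, 0.04, 0.999, 0.0]
contact_force: [-1.5, 0.4, 2.5]
gripper_width: -0.001
grasp_force: 1.4
```

Emit:
jog_arm([
  [0,0,-0.001,0,0,0,0],
  [0,0,0,0,0,0,0],
])

```text
t: 4.4
eef_pos: [0.5203, -0.1, 0.0595]
tool_rot: [-0.0, 0.04, 0.999, 0.0]
contact_force: [-3.1, 0.8, 5.5]
gripper_width: -0.003
grasp_force: 2.7
```

Emit:
jog_arm([
  [0,0,-0.001,0,0,0,0],
  [0,0,0,0,0,0,0],
])

```text
t: 4.6
eef_pos: [0.5203, -0.1, 0.0585]
tool_rot: [-0.0, 0.04, 0.999, 0.0]
contact_force: [-2.1, 0.3, 5.2]
gripper_width: -0.001
grasp_force: 2.8
```

Emit:
jog_arm([
  [0,0,0,0,0,0,0],
  [0,0,0,0,0,0,0],
])

```text
t: 4.8
eef_pos: [0.5203, -0.1, 0.0586]
tool_rot: [-0.0, 0.04, 0.999, 0.0]
contact_force: [-1.5, 1.1, 6.3]
gripper_width: -0.005
grasp_force: 2.8
```

Emit:
jog_arm([
  [0,0,-0.001,0,0,0,0],
  [0,0,0,0,0,0,0],
])

```text
t: 5.0
eef_pos: [0.5203, -0.1, 0.0575]
tool_rot: [-0.0, 0.04, 0.999, 0.0]
contact_force: [-1.2, 0.8, 5.5]
gripper_width: 0.001
grasp_force: 3.0
```

Emit:
jog_arm([
  [0,0,-0.0005,0,0,0,0],
  [0,0,0,0,0,0,0],
])

```text
t: 5.2
eef_pos: [0.5202, -0.1, 0.0571]
tool_rot: [-0.0, 0.04, 0.999, 0.0]
contact_force: [-2.1, 0.4, 6.4]
gripper_width: 0.005
grasp_force: 3.1
```

Emit:
jog_arm([
  [0,0,-0.0005,0,0,0,0],
  [0,0,0,0,0,0,0],
])

```text
t: 5.4
eef_pos: [0.5203, -0.1, 0.0566]
tool_rot: [-0.0, 0.04, 0.999, 0.0]
contact_force: [-2.1, -0.1, 6.4]
gripper_width: -0.003
grasp_force: 3.2
```

Emit:
jog_arm([
  [0,0,0,0,0,0,0],
])

```text
t: 5.5
eef_pos: [0.5202, -0.1, 0.0566]
tool_rot: [-0.0, 0.04, 0.999, 0.0]
contact_force: [-1.5, 1.1, 6.4]
gripper_width: 0.004
grasp_force: 3.1
```

Emit:
jog_arm([
  [0,0,-0.0005,0,0,0,0],
  [0,0,0,0,0,0,0],
])

```text
t: 5.7
eef_pos: [0.5202, -0.1, 0.0561]
tool_rot: [-0.0, 0.04, 0.999, 0.0]
contact_force: [-2.1, 0.5, 5.5]
gripper_width: 0.001
grasp_force: 3.2
```

Emit:
jog_arm([
  [0,0,0,0,0,0,0],
])

```text
t: 5.8
eef_pos: [0.5203, -0.1, 0.0561]
tool_rot: [-0.0, 0.04, 0.999, 0.0]
contact_force: [-2.4, 0.6, 6.1]
gripper_width: 0.001
grasp_force: 3.2
```

Emit:
jog_arm([
  [0,0,-0.0005,0,0,0,0],
  [0,0,0,0,0,0,0],
])

```text
t: 6.0
eef_pos: [0.5203, -0.1, 0.0556]
tool_rot: [-0.0, 0.04, 0.999, 0.0]
contact_force: [-2.1, 0.4, 6.7]
gripper_width: -0.001
grasp_force: 3.4
```

Emit:
jog_arm([
  [0,0,-0.0005,0,0,0,0],
  [0,0,0,0,0,0,0],
])

```text
t: 6.2
eef_pos: [0.5203, -0.1, 0.0552]
tool_rot: [-0.0, 0.04, 0.999, 0.0]
contact_force: [-2.5, 0.5, 6.6]
gripper_width: 0.004
grasp_force: 3.5
```

Emit:
jog_arm([
  [0,0,-0.0005,0,0,0,0],
  [0,0,0,0,0,0,0],
])

```text
t: 6.4
eef_pos: [0.5203, -0.1, 0.0547]
tool_rot: [-0.0, 0.04, 0.999, 0.0]
contact_force: [-1.7, 0.6, 7.1]
gripper_width: 0.001
grasp_force: 3.5
```

```bash
python3 - <<'E'
from h import *
s=bot.read_camera("scene");print(blobs(s,(0,0,170),(180,60,255),(225,190,360,305)), bot.get_obs()["contact_force"])
cv2.imwrite("pics/s2.png",cv2.resize(s["img"][195:305,225:355],None,fx=4,fy=4,interpolation=2)[:,:,::-1])
E
```

```text
[(array([276.6, 252.5]), [233, 211, 81, 70, 632]), (array([286.4, 230.5]), [279, 225, 16, 12, 111]), (array([259.9, 235.9]), [256, 232, 9, 9, 36]), (array([229.2, 256.6]), [225, 251, 11, 13, 117])] [-1.97702061  0.04722691  7.47739919]
```

View pics/s2.png

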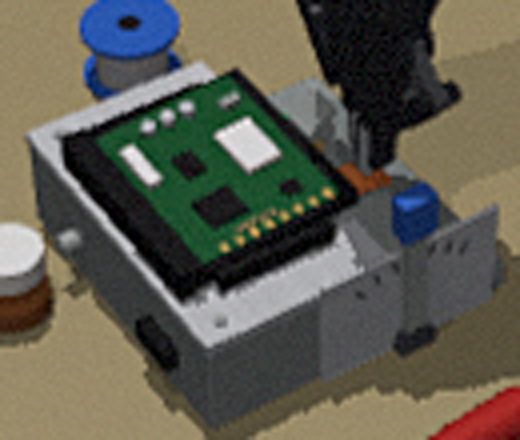

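The crop shows the board's front edge raised, with its pad at scene (286.4,230.5), 1.8 px higher than before. The force was about 5.4 N at first give and about 6.4 N at 4 mm travel, so the latch is too weak. It needs about +1.6 N, which is roughly 17 mm of knob travel backward.

Emit:
jog_arm([
  [0,0,0.02,0,0,0,0],
  [0,0,0.05,0,0,0,0],
  [0,0,0.05,0,0,0,0.5],
  [0.02,0.033,0,0,0,0,0.5],
  [0.02,0.033,0,0,0,0,0.5],
  [0.018,0.033,0,0,0,0,0.5],
  [0,0,0,0,0,0,0.5],
  [0,0,0,0,0,0,0.5],
  [0,0,0,0,0,0,0.5],
], newtons=25)

```text
t: 7.35
eef_pos: [0.5776, -0.0024, 0.174]
tool_rot: [-0.0, 0.041, 0.999, -0.0]
contact_force: [0.7, -0.3, 0.1]
gripper_width: 0.501
grasp_force: 0.0
```

```bash
python3 - <<'E'
from h import *
o=bot.get_obs();print(o["eef_pos"],o["gripper_width"])
c=bot.read_camera("wrist");s=bot.read_camera("scene")
print(blobs(c,(105,150,40),(125,255,255),(0,0,640,480),40),blobs(s,(105,150,60),(125,255,255),(300,230,350,270)),proj(c,(.5783,-.002,.11)))
cv2.imwrite("pics/w2.png",c["img"][:,:,::-1])
E
```

```text
[ 0.57764224 -0.00239626  0.17400125] 0.5014366337542565
[(array([ 29.8, 229.1]), [0, 200, 49, 63, 806]), (array([  5.5, 248.8]), [0, 221, 16, 54, 567]), (array([322.2, 267.5]), [312, 248, 22, 38, 699])] [(array([328.1, 248. ]), [323, 241, 11, 15, 128])] [320.53760936 272.93565485]
```

View pics/w2.png

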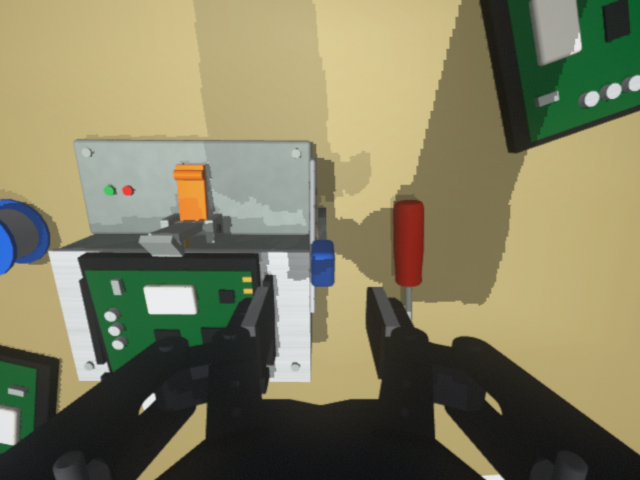

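The wrist view shows the knob at (322,267), centred between the fingers; the board is still up. I'll descend and grip it.

Emit:
jog_arm([
  [0.001,0,-0.03,0,0,0,0.5],
  [0,0,-0.024,0,0,0,0.5],
  [0,0,-0.01,0,0,0,0.5],
  [0,0,0,0,0,0,0.5],
  [0,0,0,0,0,0,0.3],
  [0,0,0,0,0,0,0.1],
  [0,0,0,0,0,0,0.1],
  [0,0,0,0,0,0,0],
  [0,0,0,0,0,0,0],
  [0,0,0,0,0,0,0],
], newtons=30)

```text
t: 8.45
eef_pos: [0.5802, -0.0011, 0.1116]
tool_rot: [0.001, 0.041, 0.999, 0.0]
contact_force: [-2.2, -1.1, 6.7]
gripper_width: 0.155
grasp_force: 33.2
```

Emit:
jog_arm([
  [0,0,0,0,0,0,0],
  [0,0,0,0,0,0,0],
])

```text
t: 8.65
eef_pos: [0.5802, -0.0011, 0.1116]
tool_rot: [0.001, 0.041, 0.999, 0.0]
contact_force: [-0.0, -0.1, 6.8]
gripper_width: 0.158
grasp_force: 33.2
```

Emit:
jog_arm([
  [0.003,-0.0003,-0.0003,0,0,0,0],
  [0.003,-0.0003,-0.0004,0,0,0,0],
  [0.003,-0.0003,-0.0004,0,0,0,0],
  [0.003,-0.0003,-0.0005,0,0,0,0],
  [0.003,-0.0002,-0.0005,0,0,0,0],
  [0.002,-0.0002,-0.0005,0,0,0,0],
  [0,0,0,0,0,0,0],
  [0,0,0,0,0,0,0],
])

```text
t: 9.45
eef_pos: [0.5959, -0.0026, 0.1084]
tool_rot: [-0.0, 0.04, 0.999, 0.0]
contact_force: [-2.9, -0.2, 6.7]
gripper_width: 0.158
grasp_force: 33.9
```

Emit:
jog_arm([
  [0,0,0,0,0,0,0.15],
  [0,0,0,0,0,0,0.3],
  [0,0,0,0,0,0,0.45],
  [0,0,0,0,0,0,0.45],
  [0,0,0.02,0,0,0,0.45],
  [0,0,0.04,0,0,0,0.45],
  [0,0,0,0,0,0,0.3],
  [0,0,0,0,0,0,0],
  [0,0,0,0,0,0,0],
  [0,0,0,0,0,0,0],
])

```text
t: 10.45
eef_pos: [0.5955, -0.0025, 0.1665]
tool_rot: [-0.001, 0.04, 0.999, -0.0]
contact_force: [-0.5, -0.7, 0.2]
gripper_width: 0.0
grasp_force: 0.0
```

```bash
python3 - <<'E'
from h import *
print(bot.get_obs()["eef_pos"])
s=bot.read_camera("scene");t=bot.read_camera("top")
a=blobs(s,(105,150,60),(125,255,255),(300,230,350,270));print(a)
f=lambda x,y:(.5952+x*.9965+y*.0841,-.1078-x*.0841+y*.9965)
for th in(.066,.15,.2,.25,.3):
    p=(*f(-.032+.095*np.sin(th),.104),.007+.095*np.cos(th));print(th,proj(s,p))
E
```

```text
[ 0.59552689 -0.00247867  0.16651478]
[(array([322.8, 250.9]), [317, 244, 12, 15, 121])]
0.066 [326.85679706 247.81216783]
0.15 [323.61944758 249.63990455]
0.2 [321.69868135 250.83658894]
0.25 [319.78964993 252.11047189]
0.3 [317.89813335 253.45798372]
```

Emit:
jog_arm([
  [0.005,-0.036,0,0,0,0,0],
  [0,-0.036,0,0,0,0,0],
  [0,-0.034,0,0,0,0,0],
  [0,0,-0.02,0,0,0,0],
  [0,0,-0.02,0,0,0,0],
  [0,0,-0.01,0,0,0,0],
  [0,0,0,0,0,0,0],
  [0,0,0,0,0,0,0],
  [0,0,0,0,0,0,0],
])

```text
t: 11.45
eef_pos: [0.6021, -0.1085, 0.1186]
tool_rot: [0.001, 0.04, 0.999, -0.0]
contact_force: [-0.2, -0.2, 0.4]
gripper_width: -0.004
grasp_force: 0.0
```

Emit:
jog_arm([
  [0,0,-0.002,0,0,0,0],
  [0,0,-0.002,0,0,0,0],
  [0,0,0,0,0,0,0],
])

```text
t: 11.75
eef_pos: [0.6013, -0.1085, 0.1137]
tool_rot: [-0.0, 0.04, 0.999, 0.0]
contact_force: [-0.2, -0.3, -0.1]
gripper_width: -0.003
grasp_force: 0.0
```

Emit:
jog_arm([
  [0,0,-0.002,0,0,0,0],
  [0,0,0,0,0,0,0],
])

```text
t: 11.95
eef_pos: [0.6012, -0.1085, 0.1115]
tool_rot: [-0.0, 0.04, 0.999, 0.0]
contact_force: [0.1, -0.5, 0.3]
gripper_width: 0.005
grasp_force: 0.0
```

Emit:
jog_arm([
  [0,0,-0.001,0,0,0,0],
  [0,0,-0.001,0,0,0,0],
  [0,0,0,0,0,0,0],
])

```text
t: 12.25
eef_pos: [0.6012, -0.1086, 0.1099]
tool_rot: [-0.0, 0.04, 0.999, 0.0]
contact_force: [-2.0, 0.2, 3.6]
gripper_width: 0.002
grasp_force: 1.9
```

Emit:
jog_arm([
  [0,0,-0.001,0,0,0,0],
  [0,0,-0.001,0,0,0,0],
  [0,0,0,0,0,0,0],
])

```text
t: 12.55
eef_pos: [0.6009, -0.1086, 0.1077]
tool_rot: [-0.0, 0.04, 0.999, 0.0]
contact_force: [-2.9, -0.1, 4.7]
gripper_width: 0.003
grasp_force: 2.2
```

Emit:
jog_arm([
  [0,0,-0.001,0,0,0,0],
  [0,0,-0.001,0,0,0,0],
  [0,0,0,0,0,0,0],
])

```text
t: 12.85
eef_pos: [0.6013, -0.1086, 0.1055]
tool_rot: [0.0, 0.04, 0.999, -0.0]
contact_force: [-0.5, -0.1, 2.1]
gripper_width: 0.0
grasp_force: 0.4
```

Emit:
jog_arm([
  [0,0,-0.0005,0,0,0,0],
  [0,0,0,0,0,0,0],
])

```text
t: 13.05
eef_pos: [0.6014, -0.1086, 0.1051]
tool_rot: [0.0, 0.04, 0.999, -0.0]
contact_force: [-1.4, 0.8, 0.7]
gripper_width: 0.004
grasp_force: 0.4
```

Emit:
jog_arm([
  [0,0,-0.0005,0,0,0,0],
  [0,0,0,0,0,0,0],
])

```text
t: 13.25
eef_pos: [0.6014, -0.1086, 0.1048]
tool_rot: [0.0, 0.04, 0.999, 0.0]
contact_force: [-1.0, 0.6, 2.1]
gripper_width: 0.002
grasp_force: 1.7
```

Emit:
jog_arm([
  [0,0,-0.0005,0,0,0,0],
  [0,0,0,0,0,0,0],
])

```text
t: 13.45
eef_pos: [0.6013, -0.1086, 0.1043]
tool_rot: [-0.0, 0.04, 0.999, 0.0]
contact_force: [-3.4, 0.1, 4.5]
gripper_width: -0.002
grasp_force: 2.3
```

The force dropped from 4.7 N to 0.7 N, so it clicked. I'll lift off and feel the tab again, to about 2.5 mm only.

Emit:
jog_arm([
  [0,0,0.01,0,0,0,0],
  [0,0,0.04,0,0,0,0],
  [-0.04,0.004,0,0,0,0,0],
  [-0.041,0.005,0,0,0,0,0],
  [0,0,-0.035,0,0,0,0],
  [0,0,-0.035,0,0,0,0],
  [0,0,-0.018,0,0,0,0],
  [0,0,0,0,0,0,0],
  [0,0,0,0,0,0,0],
  [0,0,0,0,0,0,0],
])

```text
t: 14.45
eef_pos: [0.5216, -0.0998, 0.0676]
tool_rot: [0.001, 0.04, 0.999, -0.0]
contact_force: [-0.1, 0.0, 0.8]
gripper_width: 0.001
grasp_force: 0.0
```

Emit:
jog_arm([
  [0,0,-0.001,0,0,0,0],
  [0,0,-0.001,0,0,0,0],
  [0,0,-0.001,0,0,0,0],
  [0,0,0,0,0,0,0],
])

```text
t: 14.85
eef_pos: [0.5204, -0.0995, 0.0633]
tool_rot: [0.0, 0.04, 0.999, 0.0]
contact_force: [-0.1, -0.2, -0.4]
gripper_width: -0.0
grasp_force: 0.0
```

Emit:
jog_arm([
  [0,0,-0.001,0,0,0,0],
  [0,0,0,0,0,0,0],
])

```text
t: 15.05
eef_pos: [0.5203, -0.0996, 0.0621]
tool_rot: [-0.0, 0.04, 0.999, 0.0]
contact_force: [0.7, -0.1, -0.9]
gripper_width: -0.004
grasp_force: 0.0
```

Emit:
jog_arm([
  [0,0,-0.001,0,0,0,0],
  [0,0,0,0,0,0,0],
])

```text
t: 15.25
eef_pos: [0.5203, -0.0996, 0.0611]
tool_rot: [-0.0, 0.04, 0.999, 0.0]
contact_force: [0.3, 0.2, -0.3]
gripper_width: 0.001
grasp_force: 0.0
```

Emit:
jog_arm([
  [0,0,-0.0005,0,0,0,0],
  [0,0,0,0,0,0,0],
])

```text
t: 15.45
eef_pos: [0.5203, -0.0996, 0.0607]
tool_rot: [-0.0, 0.04, 0.999, 0.0]
contact_force: [0.1, 0.8, -0.9]
gripper_width: -0.001
grasp_force: 0.0
```

Emit:
jog_arm([
  [0,0,0,0,0,0,0],
  [0,0,0,0,0,0,0],
])

```text
t: 15.65
eef_pos: [0.5203, -0.0996, 0.0607]
tool_rot: [-0.0, 0.04, 0.999, 0.0]
contact_force: [-0.2, 1.1, 0.0]
gripper_width: -0.001
grasp_force: 0.0
```

Emit:
jog_arm([
  [0,0,-0.0005,0,0,0,0],
  [0,0,0,0,0,0,0],
])

```text
t: 15.85
eef_pos: [0.5204, -0.0996, 0.0604]
tool_rot: [0.0, 0.04, 0.999, 0.0]
contact_force: [-0.4, 0.8, 2.9]
gripper_width: 0.002
grasp_force: 1.7
```

Emit:
jog_arm([
  [0,0,-0.0005,0,0,0,0],
  [0,0,0,0,0,0,0],
])

```text
t: 16.05
eef_pos: [0.5204, -0.0996, 0.06]
tool_rot: [0.0, 0.04, 0.999, 0.0]
contact_force: [-1.5, 0.4, 7.1]
gripper_width: 0.001
grasp_force: 3.3
```

Emit:
jog_arm([
  [0,0,-0.0005,0,0,0,0],
  [0,0,0,0,0,0,0],
])

```text
t: 16.25
eef_pos: [0.5204, -0.0996, 0.0596]
tool_rot: [0.0, 0.04, 0.999, 0.0]
contact_force: [-1.2, -0.2, 6.7]
gripper_width: 0.001
grasp_force: 3.4
```

Emit:
jog_arm([
  [0,0,-0.0005,0,0,0,0],
  [0,0,0,0,0,0,0],
])

```text
t: 16.45
eef_pos: [0.5204, -0.0996, 0.0591]
tool_rot: [0.0, 0.04, 0.999, 0.0]
contact_force: [-1.3, 0.4, 6.1]
gripper_width: -0.002
grasp_force: 3.5
```

Emit:
jog_arm([
  [0,0,-0.0005,0,0,0,0],
  [0,0,0,0,0,0,0],
])

```text
t: 16.65
eef_pos: [0.5204, -0.0996, 0.0586]
tool_rot: [0.0, 0.04, 0.999, 0.0]
contact_force: [-1.8, 0.3, 6.6]
gripper_width: -0.001
grasp_force: 3.5
```

Emit:
jog_arm([
  [0,0,0,0,0,0,0],
])

```text
t: 16.75
eef_pos: [0.5204, -0.0996, 0.0586]
tool_rot: [0.0, 0.04, 0.999, 0.0]
contact_force: [-1.5, 0.3, 6.8]
gripper_width: -0.003
grasp_force: 3.5
```

Emit:
jog_arm([
  [0,0,0,0,0,0,0],
])

```text
t: 16.85
eef_pos: [0.5204, -0.0996, 0.0586]
tool_rot: [0.0, 0.04, 0.999, 0.0]
contact_force: [-1.2, 0.9, 6.5]
gripper_width: 0.001
grasp_force: 3.5
```

The latch now releases at about 7.4 N, which is within the limits but on the low side. I'll tighten by about 0.5 N more.

Emit:
jog_arm([
  [0,0,0.02,0,0,0,0],
  [0,0,0.046,0,0,0,0],
  [0,0,0.046,0,0,0,0.45],
  [0.025,0.033,0,0,0,0,0.45],
  [0.024,0.032,0,0,0,0,0.45],
  [0.024,0.032,0,0,0,0,0.45],
  [0,0,0,0,0,0,0.45],
  [0,0,-0.03,0,0,0,0.45],
  [0,0,-0.023,0,0,0,0.45],
  [0,0,-0.01,0,0,0,0.45],
])

```text
t: 17.85
eef_pos: [0.5917, -0.0028, 0.1049]
tool_rot: [-0.002, 0.04, 0.999, -0.0]
contact_force: [-1.2, 0.0, -0.6]
gripper_width: 0.447
grasp_force: 0.0
```

Emit:
jog_arm([
  [0,0,0,0,0,0,0.45],
  [0,0,0,0,0,0,0.45],
  [0,0,0,0,0,0,0.1],
  [0,0,0,0,0,0,0],
  [0,0,0,0,0,0,0],
  [0,0,0,0,0,0,0],
  [0,0,0,0,0,0,0],
], newtons=30)

```text
t: 18.55
eef_pos: [0.5941, -0.0024, 0.1084]
tool_rot: [0.001, 0.041, 0.999, 0.0]
contact_force: [-0.9, 1.2, 7.2]
gripper_width: 0.16
grasp_force: 34.3
```

Emit:
jog_arm([
  [0.002,-0.0002,-0.0005,0,0,0,0],
  [0.002,-0.0002,-0.0005,0,0,0,0],
  [0.002,-0.0002,-0.0005,0,0,0,0],
  [0.001,-0.0001,-0.0002,0,0,0,0],
  [0,0,0,0,0,0,0],
  [0,0,0,0,0,0,0],
])

```text
t: 19.15
eef_pos: [0.6004, -0.003, 0.1066]
tool_rot: [-0.0, 0.04, 0.999, 0.0]
contact_force: [-2.2, 0.2, 9.2]
gripper_width: 0.155
grasp_force: 35.0
```

Emit:
jog_arm([
  [0,0,0,0,0,0,0.15],
  [0,0,0,0,0,0,0.3],
  [0,0,0,0,0,0,0.45],
  [0,0,0,0,0,0,0.45],
  [0,0,0.02,0,0,0,0.45],
  [0,0,0.04,0,0,0,0.45],
  [0,0,0.01,0,0,0,0.3],
  [0,0,0,0,0,0,0],
  [0,0,0,0,0,0,0],
  [0,0,0,0,0,0,0],
])

```text
t: 20.15
eef_pos: [0.5993, -0.0032, 0.174]
tool_rot: [-0.001, 0.04, 0.999, -0.0]
contact_force: [0.3, 0.0, -0.1]
gripper_width: 0.0
grasp_force: 0.0
```

```bash
python3 - <<'E'
from h import *
s=bot.read_camera("scene");print(bot.get_obs()["eef_pos"],blobs(s,(105,150,60),(125,255,255),(300,230,350,270)),blobs(s,(0,0,190),(180,40,255),(265,215,300,245)))
E
```

```text
[ 0.59940153 -0.0032106   0.17395648] [(array([320.5, 252.6]), [315, 245, 12, 16, 117])] [(array([267.9, 215.4]), [265, 215, 7, 2, 8]), (array([286.7, 232.3]), [280, 227, 15, 12, 98])]
```

The pad is back at its latched position, and the knob moved another 0.06 rad or so. I'll feel the tab once more.

Emit:
jog_arm([
  [-0.026,-0.033,0,0,0,0,0],
  [-0.026,-0.032,0,0,0,0,0],
  [-0.027,-0.032,0,0,0,0,0],
  [0,0,0,0,0,0,0],
  [0,0,-0.045,0,0,0,0],
  [0,0,-0.045,0,0,0,0],
  [0,0,-0.018,0,0,0,0],
  [0,0,-0.003,0,0,0,0],
  [0,0,0,0,0,0,0],
  [0,0,0,0,0,0,0],
])

```text
t: 21.2
eef_pos: [0.5223, -0.1004, 0.0655]
tool_rot: [0.001, 0.04, 0.999, -0.0]
contact_force: [-0.0, 0.0, 0.8]
gripper_width: 0.001
grasp_force: 0.0
```

Emit:
jog_arm([
  [0,0,-0.001,0,0,0,0],
  [0,0,-0.001,0,0,0,0],
  [0,0,0,0,0,0,0],
])

```text
t: 21.5
eef_pos: [0.5217, -0.1002, 0.063]
tool_rot: [0.0, 0.04, 0.999, 0.0]
contact_force: [0.6, 1.0, -0.3]
gripper_width: 0.002
grasp_force: 0.0
```

Emit:
jog_arm([
  [0,0,-0.0005,0,0,0,0],
  [0,0,0,0,0,0,0],
])

```text
t: 21.7
eef_pos: [0.5214, -0.1003, 0.0621]
tool_rot: [0.0, 0.04, 0.999, 0.0]
contact_force: [-1.0, 0.1, -0.2]
gripper_width: 0.0
grasp_force: 0.0
```

Emit:
jog_arm([
  [0,0,-0.0005,0,0,0,0],
  [0,0,0,0,0,0,0],
])

```text
t: 21.9
eef_pos: [0.5213, -0.1003, 0.0615]
tool_rot: [-0.0, 0.04, 0.999, 0.0]
contact_force: [-1.0, -0.9, -0.6]
gripper_width: 0.002
grasp_force: 0.0
```

Emit:
jog_arm([
  [0,0,-0.001,0,0,0,0],
  [0,0,-0.001,0,0,0,0],
  [0,0,0,0,0,0,0],
])

```text
t: 22.2
eef_pos: [0.5215, -0.1003, 0.0599]
tool_rot: [0.0, 0.04, 0.999, 0.0]
contact_force: [-2.5, -0.2, 7.5]
gripper_width: -0.002
grasp_force: 3.6
```

Emit:
jog_arm([
  [0,0,-0.001,0,0,0,0],
  [0,0,0,0,0,0,0],
])

```text
t: 22.4
eef_pos: [0.5214, -0.1003, 0.0589]
tool_rot: [0.0, 0.04, 0.999, 0.0]
contact_force: [-2.1, 0.3, 8.0]
gripper_width: -0.001
grasp_force: 3.7
```

Emit:
jog_arm([
  [0,0,0,0,0,0,0],
])

```text
t: 22.5
eef_pos: [0.5214, -0.1003, 0.059]
tool_rot: [0.0, 0.04, 0.999, 0.0]
contact_force: [-3.3, 0.8, 7.5]
gripper_width: -0.002
grasp_force: 3.7
```

Emit:
jog_arm([
  [0,0,0,0,0,0,0],
])

```text
t: 22.6
eef_pos: [0.5214, -0.1003, 0.059]
tool_rot: [0.0, 0.04, 0.999, 0.0]
contact_force: [-1.4, 0.4, 6.9]
gripper_width: -0.001
grasp_force: 3.7
```

Emit:
jog_arm([
  [0,0,0,0,0,0,0],
])

```text
t: 22.7
eef_pos: [0.5214, -0.1003, 0.059]
tool_rot: [0.0, 0.04, 0.999, 0.0]
contact_force: [-1.5, 0.7, 7.4]
gripper_width: 0.001
grasp_force: 3.7
```

Emit:
jog_arm([
  [0,0,0.02,0,0,0,0],
  [0,0,0.05,0,0,0,0],
  [0,0,0.05,0,0,0,0],
  [0,0,0,0,0,0,0],
  [0,0,0,0,0,0,0],
])

```text
t: 23.2
eef_pos: [0.522, -0.1002, 0.1797]
tool_rot: [0.001, 0.04, 0.999, 0.0]
contact_force: [-0.6, 0.4, -0.0]
gripper_width: 0.003
grasp_force: 0.0
```

```bash
python3 - <<'E'
from h import *
s=bot.read_camera("scene");print(blobs(s,(0,0,190),(180,40,255),(275,222,300,245)),blobs(s,(5,150,80),(18,255,255),(295,220,340,260)))
E
```

```text
[(array([286.8, 232.3]), [280, 227, 15, 12, 96])] [(array([314.6, 236.9]), [307, 231, 16, 12, 99])]
```

The force is 7.4 N at 1.7 mm, which puts release at about 8 N. The pad and tab are both back at their latched pixels, and the robot is clear.

```bash
python3 -c "
from station import bot
print(bot.hand_in())"
```

```text
the job is handed in; nothing more can be done
None
```

The latch first let go at about 6.4 N, so I tightened the lever until it should release at about 8 N (worked out from 7.4 N felt at 1.7 mm of tab travel, without releasing the board again); the board clicked home, the arm is clear, and the job is handed in (no verdict shown).

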